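# Layer the sowing kit: seed tin, clip-down divider, label carton

### The arm

A 6-joint arm with a two-finger parallel gripper is mounted at the origin on the work surface. World frame = base frame: x ahead of the robot, y to its left, z up, the work surface at z = 0. Lengths are in m, angles in rad, forces in N, time in s.
With the tool pointing down it reaches from about 0.35 to 0.925 m from the base axis. Payload 6.4 kg.
Tool frame: the origin (TCP) lies at the very end of the fingers, on their centre line; the grasp point (between the pads) lies 19 mm behind it; z points along the fingers, y is the line along which they close (so a half turn about z gives the same grasp; the last joint's range is limited). The gripper opens to 85 mm and grips with 20 to 120 N. Pads are 22 mm wide; open, the fingers measure 114 mm over their backs; the gripper's body (76 mm by 85 mm) begins 54 mm behind the grasp point. The pads swing forward as they close: fully open they stand 13 mm farther back than shut.
Start: joints at [-1.497, 0.245, 1.558, -0, 1.339, -0.174], TCP at [0.159, -0.63, 0.231] pointing down, gripper open.
Joint ranges: [-3.13, 3.13], [-1.02, 2.26], [0.13, 2.54], [-0.95, 4.09], [0.21, 2.88], [-2.74, 2.74]. Speed limits (rad/s): [2.57, 2.57, 3.14, 3.14, 3.14, 3.14].

### API

Orientations are given as a rotation vector (axis times angle).
In Python, from plant import * gives the robot as it stands.
- The arm moves only by the tool play_rows, never from a script. Its argument "moves" is a list of rows, each a list of 5 numbers: the shift along the tool's x, y, z in units of 0.05 m (1.0 is 0.05 m), then the turn about the tool's z in units of 0.12 rad (1.0 is 0.12 rad), then the opening, from 0 (shut) to 1 (fully open). In form: [[x, y, z, roll, hand], ...]. A call has 1 to 8 rows; each row shifts and turns the commanded pose from where the row before left it, along the tool's axes as they then stand; what a row does not reach is not made up. A row lasts 1/8 s, in which the tool goes at most 62.5 mm and 10.7 degrees, less where a joint would pass 70% of its speed; a pose out of reach is approached as far as the arm can. A call with a number of a shift or a turn outside -1 to 1 is refused whole. A call with a gripper value outside its range is refused whole. The fingers move at their own pace and stop on an object; "grip_force" is the grip in N (left out, the last holds). Time passes only in rows, so rows that do not move let the fingers close. It gives the time, the measured TCP pose, the force, the opening and the grip force at its end, in the units of the state.
- sense(): the state, without advancing time (a new reading comes with each control period).
- grab_frame(name): name is "side" or "top"; returns the picture (384x512x3 uint8, red, green, blue); there is no depth.
- get_calibration(name): a dict with "mtx" (3x3 intrinsics, pixels), "k1" (the pictures are not rectified: a ray, as slopes to the right and down, at radius r is drawn at 1 + k1 r^2 times it, then the intrinsics apply), "rvec" (rotation vector, rad) and "tvec" (3), from world to camera coordinates, as OpenCV has them. Camera axes: x right, y down, z forward; pixel columns grow to the right and rows downward; lengths in m; the calibration is good to about 2 mm. A picture is of the moment at which its call begins. get_calibration takes no time and is no camera call.
- finish_job(): hands the job in; it is judged then, once.
The state is a dict: "clock": time; "joints": joint angles; "qd": joint speeds; "effort": joint torques, N m; "tcp_pos": TCP position; "tool_rot": TCP orientation; "wrist_force": force on the tool from outside, world axes, zero at the start; "ft_torque": the same for the moment, N m; "width": finger opening in m; "grasp_force": force on a finger pad.
Only numpy, scipy, OpenCV 4.12 (cv2) and the standard library are available. Lean on these libraries where they do the work, as an engineer would, in place of code of your own. Each camera call takes 0.05 s, during which the arm holds its last target. There are 200 camera calls.

### The job

Pack the green carry box in layers: stand the loose red-lidded seed tin in the bottom bay that is still empty (cork pad showing), then fit the divider plate over both tins with its far edge under the two steel lips and its near edge pressed down until the red spring catch snaps over it, flat on its ledges. Finally stand the orange carton, upright and right way up, on the divider. Leave the tin already packed in its bay, and do not disturb the other things on the counter.

Things in the scene. Friction and masses are not known exactly. Their poses are not given: they have to be found in the camera images.
- kit: Green open-topped carry box fixed to the counter, outside 192 x 162, inside 180 (x) x 150 (y), rim 80 high, floor 6 thick (mm). Origin: centre of its underside; x runs from the near wall (robot side) to the far wall, z up. A rib along x splits the bottom into two bays centred at y = +38.5 and -38.5. The near wall is only 56 high over its middle 52 mm, where the red catch sits.
- rib_top (a point): Middle of the top of the 4 mm rib between the bays, at x = 0, y = 0, z = 56 mm of the box. The rib and 6 mm wide ledges along both side walls are equally high and carry the divider; each bay is 67 mm wide between them.
- lips (a point): Midway between the two steel lips of the far wall, at their free edges, underside height: x = 80, y = 0, z = 69 mm of the box. Each lip is 30 mm wide (y = 25 to 55 and -25 to -55), 4 mm thick (top z = 73) and reaches from x = 80 to the far wall's inner face at x = 90. Axes as the box.
- catch (a joint): Red spring catch, 36 mm wide, in the near wall. 0 = rest, nose standing 6 mm into the box; it gives up to 12 mm (value in m) towards the robot; spring 6 N at rest plus 0.6 N per mm. On top of the nose a 65 degree ramp rises from z = 63 to 79 mm. The divider's near edge pressed down on it (about 8 to 20 N) pushes it back; it snaps over the plate once that is down.
- catch_nose (a point): Tip of the catch's nose, foot of its ramp: at rest at x = -84, y = 0, z = 63 mm of the box. Axes as the box.
- pad: Thin cork pad (150 x 56 x 1 mm, look only) lying on the floor of the empty bay, so in one of the two bays, chosen at the start. Origin: centre of its underside on the floor of the bay, axes as the box.
- tin: The loose seed tin to pack: round, steel, red lid, diameter 56, height 46 mm, mass about 0.15 kg. Origin: centre of its underside, z up.
- packed_tin: A like tin already standing in the other bay. Origin: centre of its underside.
- divider: Aluminium divider plate, 177 (x) x 142 (y) x 4 mm, about 0.28 kg, lying flat on the counter, with a black upright grip bar in its middle: 10 mm thick (x), 50 mm long (y), from the plate's top (z = 4) up to z = 32 mm. Origin: centre of the plate's underside. The plate is symmetric; either short edge may go to the catch (its -x edge starts nearer the robot).
- divider_near (a point): Middle of the divider's -x lower edge (the near one at the start), 88.5 mm from its origin.
- divider_far (a point): Middle of the divider's +x lower edge (the far one at the start), 88.5 mm from its origin.
- carton: Orange carton of plant labels with a white band, 44 (x) x 60 (y) x 34 (z) mm, about 0.10 kg. Origin: centre of its underside, z up. It fits on the divider on either side of the grip bar.
- mug: Bystander: white mug of pencils, 82 mm wide, 95 mm high, pencils to 185 mm. Origin under its centre.
- clip: Bystander: blue spring clip, 75 x 28 x 23 mm. Origin under its centre.
- set_square: Bystander: set square with a steel blade and dark stock, 155 x 110 mm, 14 mm high.
Mind the look-alikes: they are no part of the job. What is shaped like the tin but purple or turquoise is not meant.

How it is judged:
By the outcome, as a careful person would: the job done as asked, in the order asked, and still so for the second after the job is handed in, with the robot touching nothing.
It also fails if it takes over 64 s, if anything falls off the work surface, if the arm or the gripper's body presses on something with over 40 N, if the wrist force passes 120 N, or if a joint passes its speed limit or range.

## Working session

There is one attempt and no reset: what is moved stays moved. The work goes in short steps, Python scripts to look and compute and a tool call to move; the robot and the scene stay as the last step left them, time stands still between calls to the robot, and variables do not carry over. Pictures are saved under pics/ and viewed, at most 10 in all, crops included, and the job is handed in when it is done.

Besides the shell and the picture viewer there is one more tool, called after "Request:" as name(argument=value, ...), one argument or row to a line, values as JSON. play_rows: Moves the arm, as the interface text tells. Shifts and turns lie within -1 to 1; 1 stands for 0.05 m of shift or 0.12 rad of turn. Its arguments: {"type":"object","properties":{"moves":{"type":"array"},"grip_force":{"type":"number"}},"required":["moves"]}

```bash
mkdir -p pics; ls
cat > h.py <<'E'
from plant import *
import numpy as np, cv2
def cal(n):
    c=get_calibration(n); R=cv2.Rodrigues(np.array(c["rvec"],float))[0]; return np.array(c["mtx"],float),float(c["k1"]),R,np.array(c["tvec"],float).ravel()
def ray(n,uv):
    K,k1,R,t=cal(n); d=(np.array(uv,float)-K[:2,2])/[K[0,0],K[1,1]]
    rd=np.hypot(*d); r=rd
    for _ in range(30): r=rd/(1+k1*r*r)
    d=d*(r/rd if rd>0 else 1)
    return -R.T@t, R.T@np.array([d[0],d[1],1])
def onz(n,uv,z):
    o,d=ray(n,uv); return o+d*(z-o[2])/d[2]
def proj(n,p):
    K,k1,R,t=cal(n); c=R@np.array(p,float)+t; s=c[:2]/c[2]; s=s*(1+k1*(s@s)); return s*[K[0,0],K[1,1]]+K[:2,2]
def snap(n,name):
    im=cv2.cvtColor(np.array(grab_frame(n)),cv2.COLOR_RGB2BGR); cv2.imwrite(f"pics/{name}.png",im); return im
E
python3 - <<'E'
from h import *
a=snap("top","top0"); b=snap("side","side0")
cv2.imwrite("pics/both0.png",cv2.resize(a,(800,600),interpolation=cv2.INTER_CUBIC))
cv2.imwrite("pics/both1.png",cv2.resize(b,(800,600),interpolation=cv2.INTER_CUBIC))
for n in("top","side"):
    K,k1,R,t=cal(n); print(n,K.round(1).tolist(),k1,(-R.T@t).round(3),R.round(2).tolist())
print(sense())
E
```

```text
pics
top [[421.2, 0.0, 258.0], [0.0, 421.2, 185.4], [0.0, 0.0, 1.0]] 0.008750159673738149 [ 0.454 -0.053  1.298] [[0.02, -1.0, 0.01], [-1.0, -0.02, -0.06], [0.06, -0.01, -1.0]]
side [[384.0, 0.0, 253.7], [0.0, 384.0, 194.7], [0.0, 0.0, 1.0]] -0.08474469817268014 [0.337 0.642 0.868] [[-0.95, -0.3, -0.0], [-0.23, 0.71, -0.67], [0.2, -0.64, -0.74]]
{'clock': 0.1, 'joints': array([-1.49709272e+00,  2.45759540e-01,  1.55890036e+00,  2.48951509e-05,
        1.33869279e+00, -1.74126448e-01]), 'qd': array([-0.00107808, -0.00109168, -0.00327492,  0.00168111, -0.00192823,
        0.00066112]), 'effort': array([-2.91010674e-04, -4.30671430e+01, -3.27129328e+01, -1.34921452e-04,
        2.78127787e-03,  1.39678477e-05]), 'tcp_pos': array([ 0.15940319, -0.62963375,  0.23027629]), 'tool_rot': array([-3.11576200e+00, -3.88068983e-01, -1.76661038e-04]), 'wrist_force': array([ 0.21189372, -0.15265792,  0.12227091]), 'ft_torque': array([-0.00958182,  0.02461082, -0.00283953]), 'grasp_force': 0.0, 'width': 0.08535696810064335}
```

View pics/both0.png

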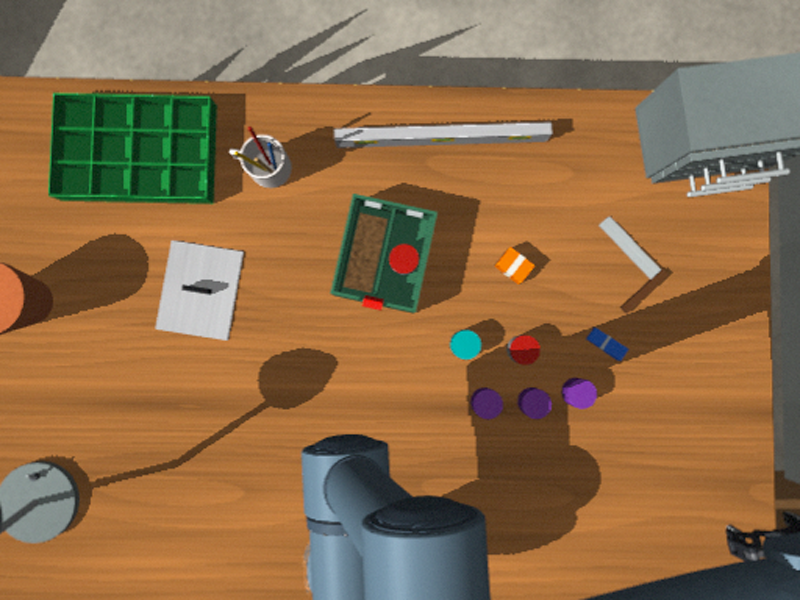

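View pics/both1.png

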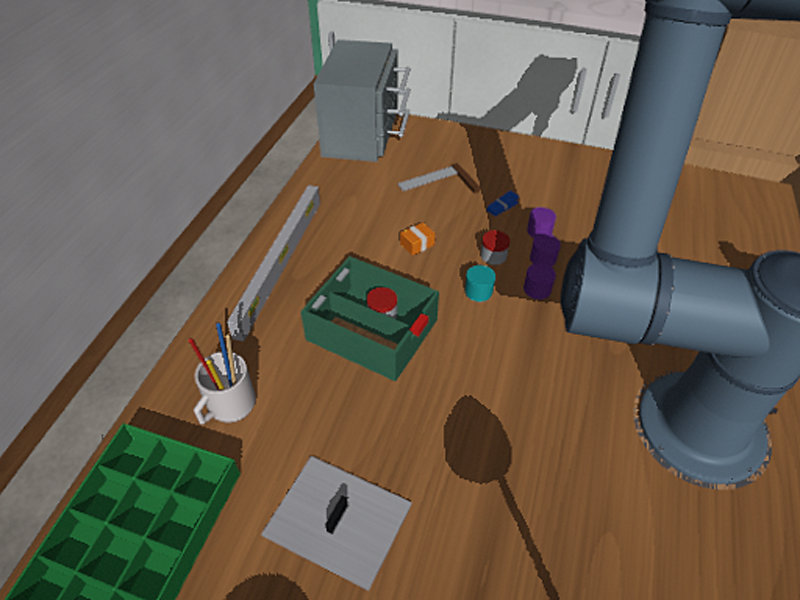

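Top view in 800x600 pixels:
- **Red-topped cylinders:** the loose tin is at (524,349). The packed tin is at (404,259), inside the box.
- **Look-alikes:** turquoise (466,344) and purple (487,404), (535,403), (579,393). The one meant is (524,349), because it is red-lidded and loose.
- **Other items:** the empty bay with cork is the left one at (367,252). The carton is at (515,265) and the divider at (200,290).

Next I'll measure all of these and confirm the tin in a crop.

```bash
cat > m.py <<'E'
from h import *
a=cv2.imread("pics/top0.png"); b=cv2.imread("pics/side0.png")
def mask(im,lo,hi,box):
    h=cv2.cvtColor(im,cv2.COLOR_BGR2HSV); m=cv2.inRange(h,lo,hi)
    if lo[0]==0 and hi[0]<12: m|=cv2.inRange(h,(170,lo[1],lo[2]),(180,255,255))
    z=np.zeros_like(m); x0,y0,x1,y1=box; z[y0:y1,x0:x1]=m[y0:y1,x0:x1]; return z
def big(m):
    c=max(cv2.findContours(m,cv2.RETR_EXTERNAL,cv2.CHAIN_APPROX_NONE)[0],key=cv2.contourArea); return c[:,0,:]
def rect(n,pts,z):
    P=np.array([onz(n,p,z)[:2] for p in pts]); r=cv2.minAreaRect((P*1000).astype(np.float32)); return P,r
def disc(n,pts,z):
    P=np.array([onz(n,p,z)[:2] for p in pts],np.float32); return cv2.minEnclosingCircle(P)
print("nadir",proj("top",(0.454,-0.053,0)))
E
python3 - <<'E'
from m import *
s=1.5625
def B(x0,y0,x1,y1): return [int(v/s) for v in (x0,y0,x1,y1)]
red=((0,120,50),(8,255,255))
for n,im,bx in (("top",a,B(500,325,550,370)),("top",a,B(380,235,425,280)),("side",b,B(475,225,515,255)),("side",b,B(360,280,402,315))):
    c=big(mask(im,*red,bx)); z=0.046 if bx[0] in(320,304) else 0.052
    print(n,c.min(0),c.max(0),"disc z",z,disc(n,c,z))
for n,im,bx in (("top",a,B(490,240,545,290)),):
    m=mask(im,(5,120,80),(16,255,255),bx)
    h=cv2.cvtColor(im,cv2.COLOR_BGR2HSV)
    print("hsv carton, band, wood", h[169,323],h[170,330],h[190,360],h[166,320])
for n,im,bx in (("top",a,B(320,180,450,325)),):
    m=mask(im,(55,60,20),(95,255,255),bx); c=big(m); P,r=rect(n,c,0.08); print("kit",r, cv2.boxPoints(r).round(0).tolist())
bx=B(145,230,255,350); h=cv2.cvtColor(a,cv2.COLOR_BGR2HSV)
m=mask(a,(0,0,110),(180,60,255),bx); c=big(m); P,r=rect("top",c,0.004); print("div",r,cv2.boxPoints(r).round(0).tolist())
m=mask(a,(0,0,0),(180,255,60),bx); c=big(m); P,r=rect("top",c,0.032); print("bar",r)
bx=B(140,380,700,600);
m=mask(b,(0,0,110),(180,60,255),B(255,450,420,595)); c=big(m); P,r=rect("side",c,0.004); print("div side",r)
crop=a[115:275,200:400]; cv2.imwrite("pics/crop0.png",cv2.resize(crop,(750,600),interpolation=cv2.INTER_CUBIC))
E
```

```text
nadir [252.81003353 211.38989242]
top [326 214] [345 233] disc z 0.046 ((0.4222957193851471, -0.29945138096809387), 0.029149778187274933)
top [249 156] [267 174] disc z 0.052 ((0.5911418199539185, -0.06588991731405258), 0.02923443913459778)
side [309 147] [325 160] disc z 0.046 ((0.4247773587703705, -0.29902246594429016), 0.03350077569484711)
side [235 184] [253 199] disc z 0.052 ((0.5923916697502136, -0.0666884183883667), 0.03153134509921074)
hsv carton, band, wood [ 16 255 247] [ 27  11 244] [ 14 168 167] [ 14 255 232]
kit ((598.4701538085938, -29.38001251220703), (160.2117919921875, 192.91412353515625), 78.4345474243164) [[488.0, -89.0], [677.0, -127.0], [709.0, 30.0], [520.0, 68.0]]
div ((527.8892211914062, 332.7298583984375), (144.4767608642578, 177.05262756347656), 81.75277709960938) [[430.0, 274.0], [605.0, 249.0], [626.0, 392.0], [451.0, 417.0]]
bar ((528.1959838867188, 329.5892028808594), (52.17041015625, 7.874027729034424), 81.44422912597656)
div side ((529.1218872070312, 330.8975830078125), (143.9844207763672, 179.0763397216797), 81.89454650878906)
```

View pics/crop0.png

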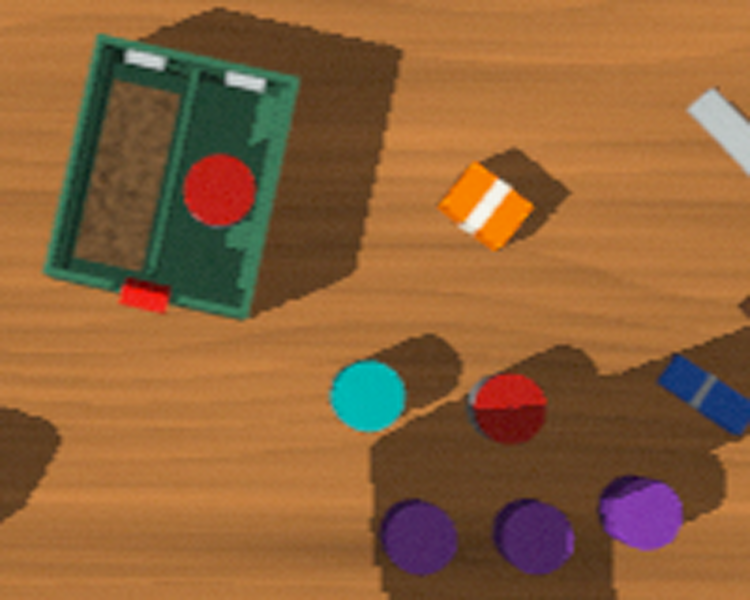

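The crop confirms it: the loose tin has a red lid, half shadowed, at (508,409). Turquoise is at (368,397) and the purples are below. The cork bay is the left one at (130,172) and the packed tin is at (219,190). I'll measure the carton and plan the first move.

```bash
cat >> h.py <<'E'
def psi_of(s):
    R=cv2.Rodrigues(np.array(s["tool_rot"]))[0]; return np.degrees(np.arctan2(R[1,0],R[0,0]))
def plan(tgt,psi,n,cur=None):
    """rows (x,y,z,roll) from the present (or given) pose to tgt, tool x heading psi (deg), in n rows"""
    if cur is None:
        s=sense(); cur=(s["tcp_pos"],psi_of(s))
    p,h=cur; d=np.array(tgt)-p; dh=(psi-h+180)%360-180
    for i in range(n):
        a=np.radians(h+dh*i/n); x=np.array([np.cos(a),np.sin(a)]); y=np.array([np.sin(a),-np.cos(a)])
        st=d/n/0.05; print([float(round(v,2)) for v in (x@st[:2],y@st[:2],-st[2],-np.radians(dh/n)/0.12)])
KC=np.array([0.5985,-0.0294]); KA=np.radians(-11.57)
def kit(x,y,z): 
    c,s=np.cos(KA),np.sin(KA); return np.array([KC[0]+c*x-s*y,KC[1]+s*x+c*y,z])
def st():
    s=sense(); print("t",round(s["clock"],2),"p",s["tcp_pos"].round(4),"psi",round(psi_of(s),2),"F",s["wrist_force"].round(1),"T",s["ft_torque"].round(2),"w",round(s["width"],4),"g",round(s["grasp_force"],1))
E
python3 - <<'E'
from m import *
h=cv2.cvtColor(a,cv2.COLOR_BGR2HSV)
m=cv2.inRange(h,(8,225,100),(20,255,255))|cv2.inRange(h,(0,0,170),(180,70,255))
z=np.zeros_like(m); z[150:188,312:350]=m[150:188,312:350]; c=big(cv2.morphologyEx(z,cv2.MORPH_CLOSE,np.ones((3,3))))
P,r=rect("top",c,0.034); print("carton",r,cv2.boxPoints(r).round().tolist())
w=cv2.inRange(h,(0,0,170),(180,70,255)); z=0*w; z[150:188,312:350]=w[150:188,312:350]; P,r=rect("top",big(z),0.034); print("band",r)
m=mask(a,(5,40,50),(20,200,180),[212,128,252,190]); P,r=rect("top",big(m),0.007); print("pad",r, "expect",kit(0,.0385,0))
hr=cv2.inRange(h,(0,180,80),(6,255,255)); z=0*hr; z[185:202,225:250]=hr[185:202,225:250]; P,r=rect("top",big(z),0.079); print("catch",r,kit(-.09,0,0))
plan((0.423,-0.2990,0.12),78.4,10)
E
```

```text
nadir [252.81003353 211.38989242]
carton ((583.2969970703125, -281.2445373535156), (61.278221130371094, 49.42393493652344), 52.68191909790039) [[545.0, -291.0], [584.0, -321.0], [622.0, -272.0], [582.0, -242.0]]
band ((583.0354614257812, -281.5849304199219), (11.879230499267578, 49.41790771484375), 52.769596099853516)
pad ((606.8155517578125, 9.167922973632812), (55.94073486328125, 149.04042053222656), 78.10475158691406) expect [0.60622175 0.0083177  0.        ]
catch ((505.4063415527344, -9.672334671020508), (35.152801513671875, 20.723114013671875), 78.39582824707031) [ 0.51032876 -0.01134915  0.        ]
[0.67, -0.51, 0.22, -0.93]
[0.73, -0.43, 0.22, -0.93]
[0.77, -0.35, 0.22, -0.93]
[0.8, -0.26, 0.22, -0.93]
[0.83, -0.17, 0.22, -0.93]
[0.84, -0.08, 0.22, -0.93]
[0.85, 0.02, 0.22, -0.93]
[0.84, 0.11, 0.22, -0.93]
[0.82, 0.21, 0.22, -0.93]
[0.79, 0.3, 0.22, -0.93]
```

Request:
play_rows(
  moves=[
    [0.67,-0.51,0.22,-0.93,1],
    [0.73,-0.43,0.22,-0.93,1],
    [0.77,-0.35,0.22,-0.93,1],
    [0.8,-0.26,0.22,-0.93,1],
    [0.83,-0.17,0.22,-0.93,1],
    [0.84,-0.08,0.22,-0.93,1],
    [0.85,0.02,0.22,-0.93,1],
    [0.84,0.11,0.22,-0.93,1],
  ],
  grip_force=40,
)

```text
clock: 1.1
tcp_pos: [0.3711, -0.3645, 0.1426]
tool_rot: [-2.641, -1.7, -0.0]
wrist_force: [0.3, -0.4, -0.1]
width: 0.0853
grasp_force: 0.0
```

```bash
python3 -c "
from h import *
st(); plan((0.423,-0.299,0.10),78.4,4); st()"
```

```text
t 1.1 p [ 0.3711 -0.3645  0.1426] psi 65.55 F [ 0.3 -0.4 -0.1] T [0.   0.   0.02] w 0.0853 g 0.0
[0.41, 0.1, 0.21, -0.47]
[0.4, 0.12, 0.21, -0.47]
[0.39, 0.15, 0.21, -0.47]
[0.38, 0.17, 0.21, -0.47]
t 1.1 p [ 0.3711 -0.3645  0.1426] psi 65.55 F [ 0.3 -0.4 -0.1] T [0.   0.   0.02] w 0.0853 g 0.0
```

Request:
play_rows(
  moves=[
    [0.41,0.1,0.21,-0.47,1],
    [0.4,0.12,0.21,-0.47,1],
    [0.39,0.15,0.21,-0.47,1],
    [0.38,0.17,0.21,-0.47,1],
    [0,0,0.5,0,1],
    [0,0,0.5,0,1],
    [0,0,0.5,0,1],
    [0,0,0.3,0,1],
  ],
)

```text
clock: 2.1
tcp_pos: [0.4221, -0.2998, 0.0097]
tool_rot: [-2.435, -1.982, 0.0]
wrist_force: [0.3, -0.7, 0.9]
width: 0.0856
grasp_force: 0.0
```

Request:
play_rows(
  moves=[
    [0,0,0,0,0.5],
    [0,0,0,0,0.5],
    [0,0,0,0,0.5],
    [0,0,0,0,0.5],
    [0,0,0,0,0.5],
  ],
)

```text
clock: 2.72
tcp_pos: [0.4233, -0.3011, 0.0121]
tool_rot: [2.436, 1.982, 0.0]
wrist_force: [0.8, 0.2, 3.7]
width: 0.0552
grasp_force: 43.1
```

```bash
python3 -c "
from h import *
st(); print(proj('top',(0.423,-0.299,0.046)))"
```

```text
t 2.73 p [ 0.4233 -0.3011  0.0121] psi 78.28 F [0.8 0.2 3.7] T [0.11 0.14 0.  ] w 0.0552 g 43.1
[335.53530591 223.17544705]
```

```bash
python3 -c "
from h import *
plan((0.4233,-0.301,0.15),78.4,3)
plan((0.606,0.0075,0.15),78.43,8,(np.array([.4233,-.301,.15]),78.3))"
```

```text
[0.0, -0.0, -0.92, -0.01]
[0.0, -0.0, -0.92, -0.01]
[0.0, -0.0, -0.92, -0.01]
[0.85, 0.29, -0.0, -0.0]
[0.85, 0.29, -0.0, -0.0]
[0.85, 0.29, -0.0, -0.0]
[0.85, 0.29, -0.0, -0.0]
[0.85, 0.29, -0.0, -0.0]
[0.85, 0.29, -0.0, -0.0]
[0.85, 0.29, -0.0, -0.0]
[0.85, 0.29, -0.0, -0.0]
```

Request:
play_rows(
  moves=[
    [0,0,-0.6,0,0.5],
    [0,0,-1,0,0.5],
    [0,0,-1,0,0.5],
    [0,0,-0.2,0,0.5],
    [0.85,0.29,0,0,0.5],
    [0.85,0.29,0,0,0.5],
    [0.85,0.29,0,0,0.5],
    [0.85,0.29,0,0,0.5],
  ],
)

```text
clock: 3.72
tcp_pos: [0.5135, -0.144, 0.1491]
tool_rot: [-2.434, -1.981, 0.002]
wrist_force: [0.4, 0.0, -1.3]
width: 0.0546
grasp_force: 43.2
```

Request:
play_rows(
  moves=[
    [0.85,0.29,0,0,0.5],
    [0.85,0.29,0,0,0.5],
    [0.85,0.29,0,0,0.5],
    [0.85,0.29,0,0,0.5],
    [0,0,0,0,0.5],
  ],
)

```text
clock: 4.35
tcp_pos: [0.6051, 0.0114, 0.1489]
tool_rot: [-2.431, -1.986, 0.003]
wrist_force: [-0.0, -0.9, -2.4]
width: 0.055
grasp_force: 43.3
```

```bash
python3 -c "
from m import *
st(); a=snap('top','t1'); b=snap('side','s1'); st()
plan((0.606,0.0075,0.15),78.43,1)
cv2.imwrite('pics/v1.png',np.hstack([cv2.resize(a[90:240,180:330],(400,400)),cv2.resize(b[90:270,150:330],(400,400))]))"
```

```text
nadir [252.81003353 211.38989242]
t 4.35 p [0.6051 0.0114 0.1489] psi 78.49 F [-0.  -0.9 -2.4] T [-0.02 -0.03  0.  ] w 0.055 g 43.3
t 4.45 p [0.6043 0.0091 0.1492] psi 78.32 F [-0.9 -1.2 -1.2] T [-0.02  0.01 -0.01] w 0.0548 g 43.3
[-0.02, 0.04, -0.02, -0.02]
```

View pics/v1.png

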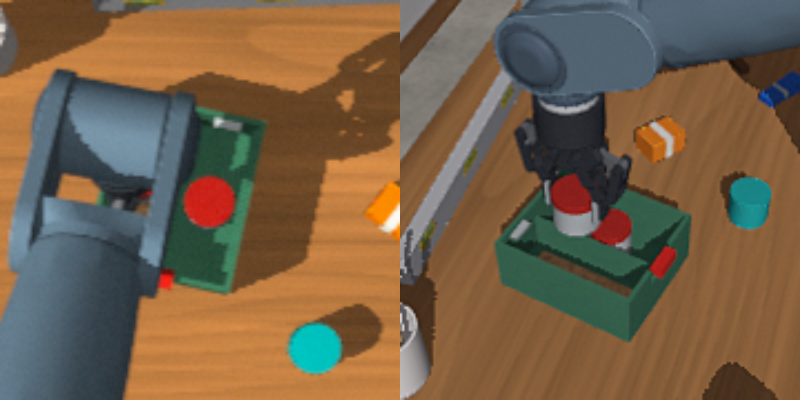

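The tin is held upright above the cork bay, and the packed tin is untouched. I'm lowering it now.

Request:
play_rows(
  moves=[
    [0,0.04,0.5,0,0.5],
    [0,0,0.5,0,0.5],
    [0,0,0.5,0,0.5],
    [0,0,0.5,0,0.5],
    [0,0,0.4,0,0.5],
    [0,0,0.1,0,0.5],
    [0,0,0,0,0.5],
  ],
)

```text
clock: 5.32
tcp_pos: [0.6075, 0.008, 0.0264]
tool_rot: [2.437, 1.982, -0.0]
wrist_force: [0.1, -0.2, -1.4]
width: 0.0547
grasp_force: 43.3
```

Request:
play_rows(
  moves=[
    [0,0,0.05,0,0.5],
    [0,0,0.04,0,0.5],
    [0,0,0,0,0.5],
  ],
)

```text
clock: 5.7
tcp_pos: [0.6076, 0.0084, 0.022]
tool_rot: [2.436, 1.983, 0.0]
wrist_force: [0.3, 0.1, -2.3]
width: 0.0551
grasp_force: 43.3
```

Request:
play_rows(
  moves=[
    [0,0,0.03,0,0.5],
    [0,0,0.03,0,0.5],
    [0,0,0,0,0.5],
  ],
)

```text
clock: 6.08
tcp_pos: [0.6073, 0.0084, 0.0186]
tool_rot: [-2.436, -1.983, 0.0]
wrist_force: [0.0, 0.2, -0.5]
width: 0.0555
grasp_force: 43.3
```

Request:
play_rows(
  moves=[
    [0,0,0.03,0,0.5],
    [0,0,0,0,0.5],
  ],
)

```text
clock: 6.32
tcp_pos: [0.6076, 0.0084, 0.0182]
tool_rot: [-2.436, -1.983, 0.0]
wrist_force: [-3.3, 0.3, 3.8]
width: 0.0547
grasp_force: 44.0
```

Request:
play_rows(
  moves=[
    [0,0,0,0,0.75],
    [0,0,0,0,0.85],
    [0,0,-0.02,0,0.9],
    [0,0,-0.4,0,0.9],
    [0,0,-0.6,0,0.9],
    [0,0,-1,0,0.9],
    [0,0,-1,0,0.9],
  ],
)

```text
clock: 7.2
tcp_pos: [0.6075, 0.0084, 0.1712]
tool_rot: [2.436, 1.982, 0.001]
wrist_force: [0.9, 0.3, -0.3]
width: 0.0768
grasp_force: 0.0
```

```bash
python3 -c "
from h import *
st()
plan((0.5285,0.331,0.15),171.85,14)"
```

```text
t 7.2 p [0.6075 0.0084 0.1712] psi 78.28 F [ 0.9  0.3 -0.3] T [ 0.02 -0.1  -0.06] w 0.0768 g 0.0
[0.43, -0.2, 0.03, -0.97]
[0.45, -0.15, 0.03, -0.97]
[0.46, -0.1, 0.03, -0.97]
[0.47, -0.04, 0.03, -0.97]
[0.47, 0.01, 0.03, -0.97]
[0.47, 0.07, 0.03, -0.97]
[0.46, 0.12, 0.03, -0.97]
[0.44, 0.17, 0.03, -0.97]
[0.42, 0.22, 0.03, -0.97]
[0.39, 0.27, 0.03, -0.97]
[0.36, 0.31, 0.03, -0.97]
[0.32, 0.35, 0.03, -0.97]
[0.27, 0.39, 0.03, -0.97]
[0.23, 0.42, 0.03, -0.97]
```

Request:
play_rows(
  moves=[
    [0.43,-0.2,0,-0.97,1],
    [0.45,-0.15,0,-0.97,1],
    [0.46,-0.1,0,-0.97,1],
    [0.47,-0.04,0,-0.97,1],
    [0.47,0.01,0,-0.97,1],
    [0.47,0.07,0,-0.97,1],
    [0.46,0.12,0,-0.97,1],
    [0.44,0.17,0,-0.97,1],
  ],
)

```text
clock: 8.2
tcp_pos: [0.5634, 0.1932, 0.17]
tool_rot: [1.281, 2.867, 0.002]
wrist_force: [0.5, 0.4, 0.4]
width: 0.0854
grasp_force: 0.0
```

Request:
play_rows(
  moves=[
    [0.42,0.22,0.08,-0.97,1],
    [0.39,0.27,0.08,-0.97,1],
    [0.36,0.31,0.08,-0.97,1],
    [0.32,0.35,0.08,-0.97,1],
    [0.27,0.39,0.08,-0.97,1],
    [0.23,0.42,0.08,-0.97,1],
    [0,0,0,0,1],
  ],
)

```text
clock: 9.07
tcp_pos: [0.529, 0.3319, 0.1454]
tool_rot: [0.226, 3.133, 0.001]
wrist_force: [-0.1, 0.9, -0.4]
width: 0.0853
grasp_force: 0.0
```

```bash
python3 -c "
from m import *
st(); a=snap('top','t2'); b=snap('side','s2')
plan((0.5285,0.331,0.08),171.85,2)
# tin placed?
for lo in [(215,120,245,200)]:
    c=big(mask(a,(0,120,50),(8,255,255),lo)); (p,r)=disc('top',c,.052); print(p,r)
c=big(mask(a,(0,120,50),(8,255,255),(249,150,270,180))); print(disc('top',c,.052), kit(0,.0385,0), kit(0,-.0385,0))
cv2.imwrite('pics/v2.png',np.hstack([cv2.resize(a[90:240,180:330],(400,400)),cv2.resize(b[220:384,130:294],(400,400))]))"
```

```text
nadir [252.81003353 211.38989242]
t 9.07 p [0.529  0.3319 0.1454] psi 171.73 F [-0.1  0.9 -0.4] T [-0.03  0.   -0.03] w 0.0853 g 0.0
[0.01, 0.0, 0.65, -0.02]
[0.01, 0.0, 0.65, -0.02]
(0.6065264940261841, 0.009665383026003838) 0.029179351404309273
((0.5906490683555603, -0.0658654272556305), 0.028919877484440804) [0.60622175 0.0083177  0.        ] [ 0.59077825 -0.0671177   0.        ]
```

View pics/v2.png

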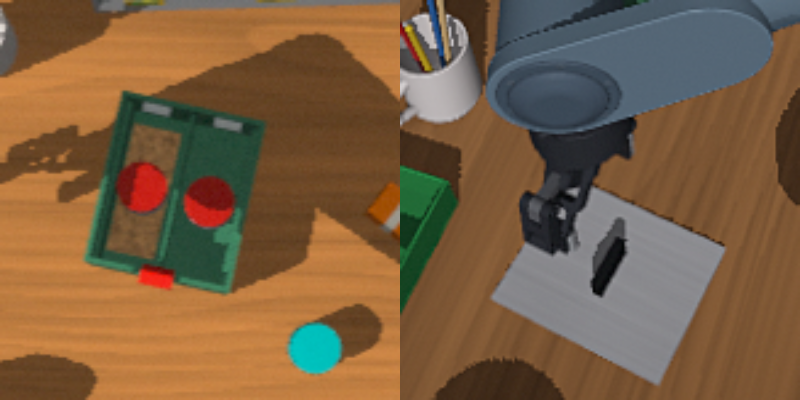

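The tin stands in the cork bay at (140,187), and the packed tin at (210,202) has not moved. Now I'm lowering onto the divider's bar, gripping it end to end so the plate can pivot in the pads.

Request:
play_rows(
  moves=[
    [0,0,0.8,0,1],
    [0,0,0.8,0,1],
    [0,0,0.7,0,1],
    [0,0,0.3,0,1],
    [0,0,0.14,0,1],
    [0,0,0,0,1],
  ],
)

```text
clock: 9.93
tcp_pos: [0.5302, 0.3308, 0.0082]
tool_rot: [0.229, 3.132, 0.001]
wrist_force: [-0.1, -0.2, 0.2]
width: 0.0852
grasp_force: 0.0
```

Request:
play_rows(
  moves=[
    [0,0,0,0,0.4],
    [0,0,0,0,0.4],
    [0,0,0,0,0.4],
    [0,0,0,0,0.4],
    [0,0,0,0,0.4],
    [0,0,0,0,0.4],
  ],
  grip_force=30,
)

```text
clock: 10.68
tcp_pos: [0.5302, 0.3312, 0.0085]
tool_rot: [0.229, 3.132, 0.001]
wrist_force: [-0.1, 0.1, 6.3]
width: 0.0494
grasp_force: 32.6
```

```bash
python3 -c "
from h import *
st()"
```

```text
t 10.68 p [0.5302 0.3312 0.0085] psi 171.65 F [-0.1  0.1  6.3] T [-0.    0.17 -0.01] w 0.0494 g 32.6
```

```bash
python3 -c "
from h import *
for uv in [(265,165),(233,152),(250,130)]: print(onz('top',np.array(uv)/1.5625,0.095).round(3), onz('top',np.array(uv)/1.5625,0.185).round(3))
import h; h.KC=np.array([.599,-.0286])
t=kit(-.018,0,.13); print(t)
plan(t,168.43,12,(np.array([.5302,.3312,.13]),171.65))"
```

```text
[0.755 0.192 0.095] [0.732 0.174 0.185]
[0.778 0.252 0.095] [0.754 0.229 0.185]
[0.82  0.222 0.095] [0.793 0.201 0.185]
[ 0.58136575 -0.02498983  0.13      ]
[-0.17, -0.57, -0.0, 0.04]
[-0.17, -0.57, -0.0, 0.04]
[-0.18, -0.57, -0.0, 0.04]
[-0.18, -0.57, -0.0, 0.04]
[-0.18, -0.57, -0.0, 0.04]
[-0.18, -0.57, -0.0, 0.04]
[-0.19, -0.57, -0.0, 0.04]
[-0.19, -0.57, -0.0, 0.04]
[-0.19, -0.57, -0.0, 0.04]
[-0.19, -0.57, -0.0, 0.04]
[-0.2, -0.57, -0.0, 0.04]
[-0.2, -0.57, -0.0, 0.04]
```

Request:
play_rows(
  moves=[
    [0,0,-0.2,0,0.4],
    [0,0,-0.5,0,0.4],
    [0,0,-0.7,0,0.4],
    [0,0,-0.7,0,0.4],
    [0,0,-0.33,0,0.4],
    [0,0,0,0,0.4],
  ],
)

```text
clock: 11.42
tcp_pos: [0.5297, 0.3309, 0.1295]
tool_rot: [0.229, 3.132, 0.001]
wrist_force: [0.3, -0.7, -4.3]
width: 0.0493
grasp_force: 32.2
```

Request:
play_rows(
  moves=[
    [-0.17,-0.57,0,0.04,0.4],
    [-0.17,-0.57,0,0.04,0.4],
    [-0.18,-0.57,0,0.04,0.4],
    [-0.18,-0.57,0,0.04,0.4],
    [-0.18,-0.57,0,0.04,0.4],
    [-0.18,-0.57,0,0.04,0.4],
    [-0.19,-0.57,0,0.04,0.4],
    [-0.19,-0.57,0,0.04,0.4],
  ],
)

```text
clock: 12.42
tcp_pos: [0.562, 0.0931, 0.1263]
tool_rot: [-0.289, -3.124, 0.0]
wrist_force: [-0.1, -0.6, -2.7]
width: 0.0492
grasp_force: 32.4
```

Request:
play_rows(
  moves=[
    [-0.19,-0.57,0,0.04,0.4],
    [-0.19,-0.57,0,0.04,0.4],
    [-0.2,-0.57,0,0.04,0.4],
    [-0.2,-0.57,0,0.04,0.4],
    [0,0,0,0,0.4],
    [0,0,0,0,0.4],
  ],
)

```text
clock: 13.18
tcp_pos: [0.579, -0.0247, 0.1271]
tool_rot: [-0.319, -3.122, -0.001]
wrist_force: [0.5, 0.0, -3.2]
width: 0.0495
grasp_force: 32.5
```

```bash
python3 -c "
from m import *
st(); a=snap('top','t3'); b=snap('side','s3'); st()
cv2.imwrite('pics/v3.png',np.hstack([cv2.resize(a[90:240,170:320],(400,400)),cv2.resize(b[110:270,160:320],(400,400))]))"
```

```text
nadir [252.81003353 211.38989242]
t 13.18 p [ 0.579  -0.0247  0.1271] psi 168.34 F [ 0.5  0.  -3.2] T [ 0.01 -0.01 -0.  ] w 0.0495 g 32.5
t 13.28 p [ 0.5794 -0.0243  0.1278] psi 168.4 F [ 0.2  0.  -3.1] T [-0.03  0.01  0.03] w 0.0492 g 32.5
```

View pics/v3.png

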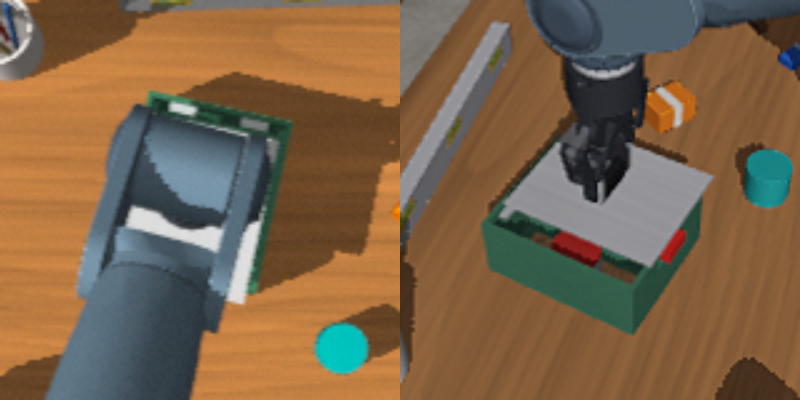

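Both views show the plate held level over the box. In the side crop its corners are at about (713,177), (648,265) and (508,205). I'll compute its real pose from those.

```bash
python3 -c "
from m import *
import h
h.KC=np.array([.599,-.0286])
def inv(p):
    d=np.array(p[:2])-h.KC; c,s=np.cos(KA),np.sin(KA); return np.round([c*d[0]+s*d[1],-s*d[0]+c*d[1]],4)
b=cv2.imread('pics/s3.png'); m=mask(b,(0,0,110),(180,60,255),(190,160,290,225)); c=big(m); hull=cv2.convexHull(c)
ap=cv2.approxPolyDP(hull,3,True)[:,0]; print(ap.tolist())
for q in ap: print(q, inv(onz('side',q,.1235)))
print('kit corners', [inv(onz('side',q,.08)) for q in ((400-400)/2.5+np.array([[160+233/2.5,110+333/2.5]]))])
print('tcp',inv((.5792,-.0245)))
"
```

```text
nadir [252.81003353 211.38989242]
[[284, 180], [260, 216], [200, 196], [222, 167], [251, 167]]
[284 180] [-0.1066 -0.0707]
[260 216] [-0.11    0.0712]
[200 196] [0.0589 0.089 ]
[222 167] [ 0.0675 -0.0315]
[251 167] [-0.0035 -0.0712]
kit corners [array([-0.1205,  0.1246])]
tcp [-0.0202  0.    ]
```

The plate is centred: kit x is −20 mm, y is about 0, and it is level. I'll shift it 7 mm forward and lower its near edge onto the near wall so it pivots.

Request:
play_rows(
  moves=[
    [-0.14,0,0.2,0,0.4],
    [0,0,0.3,0,0.4],
    [0,0,0.22,0,0.4],
    [0,0,0.06,0,0.4],
    [0,0,0.06,0,0.4],
    [0,0,0,0,0.4],
  ],
)

```text
clock: 14.02
tcp_pos: [0.5869, -0.0266, 0.0872]
tool_rot: [-0.319, -3.125, -0.0]
wrist_force: [-1.1, 0.9, -0.4]
width: 0.0494
grasp_force: 32.8
```

Request:
play_rows(
  moves=[
    [0,0,0.06,0,0.4],
    [0,0,0.06,0,0.4],
    [0,0,0,0,0.4],
  ],
)

```text
clock: 14.4
tcp_pos: [0.5885, -0.0271, 0.0818]
tool_rot: [0.319, 3.121, -0.001]
wrist_force: [4.1, 0.4, 1.2]
width: 0.0492
grasp_force: 33.1
```

```bash
python3 -c "
from h import *
st()"
```

```text
t 14.4 p [ 0.5885 -0.0271  0.0818] psi 168.33 F [4.1 0.4 1.2] T [ 0.06 -0.35 -0.01] w 0.0492 g 33.1
```

Request:
play_rows(
  moves=[
    [0.06,0,0.06,0,0.4],
    [0,0,0.03,0,0.4],
    [0,0,0,0,0.4],
  ],
)

```text
clock: 14.78
tcp_pos: [0.5848, -0.0264, 0.0773]
tool_rot: [0.319, 3.124, -0.001]
wrist_force: [3.3, -1.5, 5.3]
width: 0.0494
grasp_force: 33.7
```

```bash
python3 -c "
from m import *
st(); b=snap('side','s4'); st()
cv2.imwrite('pics/v4.png',cv2.resize(b[130:260,190:310],(720,600*13//13),interpolation=cv2.INTER_CUBIC))"
```

```text
nadir [252.81003353 211.38989242]
t 14.78 p [ 0.5848 -0.0264  0.0773] psi 168.35 F [ 3.3 -1.5  5.3] T [-0.12 -0.13  0.04] w 0.0494 g 33.7
t 14.82 p [ 0.5848 -0.0264  0.0773] psi 168.35 F [ 2.9 -0.7  6.1] T [-0.04 -0.14  0.02] w 0.0494 g 33.7
```

View pics/v4.png

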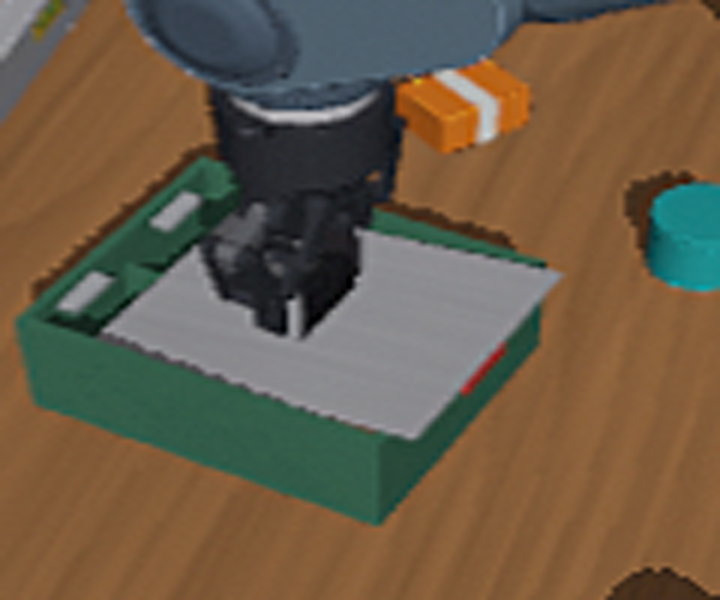

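The plate is tilted: its far edge is down inside, just short of the lips at (85,290) and (175,210), and its near edge rests on the near wall. I'm sliding it forward under the lips.

Request:
play_rows(
  moves=[
    [-0.05,0,-0.02,0,0.4],
    [-0.05,0,0,0,0.4],
    [-0.05,0,0,0,0.4],
    [-0.05,0,0,0,0.4],
    [-0.05,0,0,0,0.4],
    [0,0,0,0,0.4],
  ],
)

```text
clock: 15.58
tcp_pos: [0.594, -0.028, 0.0765]
tool_rot: [-0.318, -3.119, -0.001]
wrist_force: [-4.5, 0.5, 5.4]
width: 0.0495
grasp_force: 33.7
```

```bash
python3 -c "
from h import *
st()"
```

```text
t 15.57 p [ 0.594  -0.028   0.0765] psi 168.37 F [-4.5  0.5  5.4] T [0.17 0.82 0.  ] w 0.0495 g 33.7
```

Request:
play_rows(
  moves=[
    [-0.05,0,0,0,0.4],
    [-0.05,0,0,0,0.4],
    [0,0,0,0,0.4],
  ],
)

```text
clock: 15.95
tcp_pos: [0.5991, -0.0291, 0.0762]
tool_rot: [-0.318, -3.12, -0.001]
wrist_force: [-3.5, 1.0, 1.2]
width: 0.0494
grasp_force: 33.4
```

```bash
python3 -c "
from m import *
st(); b=snap('side','s5')
m=mask(b,(0,0,110),(180,60,255),(190,150,290,225)); cs=[c for c in cv2.findContours(m,0,1)[0] if cv2.contourArea(c)>15]
for c in cs: print(cv2.contourArea(c), cv2.approxPolyDP(cv2.convexHull(c),2,True)[:,0].tolist())
import h; h.KC=np.array([.599,-.0286])
for p in [(80,40,73),(80,55,73),(80,25,73),(80,25,69),(-90,71,76),(-90,-71,76),(84,71,65),(-90,26,80),(-84,18,63),(-91.5,18,79)]: print(p,proj('side',kit(p[0]/1e3,p[1]/1e3,p[2]/1e3)).round(1))
"
```

```text
nadir [252.81003353 211.38989242]
t 15.95 p [ 0.5991 -0.0291  0.0762] psi 168.37 F [-3.5  1.   1.2] T [0.21 0.68 0.  ] w 0.0494 g 33.4
1548.0 [[278, 188], [254, 223], [227, 212], [200, 196], [205, 189], [217, 183], [244, 178]]
19.0 [[267, 150], [272, 152], [271, 160]]
30.0 [[245, 150], [238, 154], [230, 154], [224, 150]]
(80, 40, 73) [205.6 194. ]
(80, 55, 73) [202.6 197.5]
(80, 25, 73) [208.6 190.5]
(80, 25, 69) [208.7 191.5]
(-90, 71, 76) [253.1 224.5]
(-90, -71, 76) [277.8 189.7]
(84, 71, 65) [198.4 202.6]
(-90, 26, 80) [261.4 211.9]
(-84, 18, 63) [260.7 213.1]
(-91.5, 18, 79) [263.3 210.4]
```

Request:
play_rows(
  moves=[
    [-0.05,0,0,0,0.4],
    [0,0,0,0,0.4],
  ],
)

```text
clock: 16.25
tcp_pos: [0.6035, -0.0301, 0.0765]
tool_rot: [-0.319, -3.125, -0.0]
wrist_force: [0.2, 1.1, -3.6]
width: 0.0495
grasp_force: 32.8
```

```bash
python3 -c "
from m import *
st(); b=snap('side','s6')
cv2.imwrite('pics/v6.png',cv2.resize(b[140:250,185:305],(720,600),interpolation=cv2.INTER_CUBIC))"
```

```text
nadir [252.81003353 211.38989242]
t 16.25 p [ 0.6035 -0.0301  0.0765] psi 168.34 F [ 0.2  1.1 -3.6] T [-0.03  0.02 -0.02] w 0.0495 g 32.8
```

View pics/v6.png

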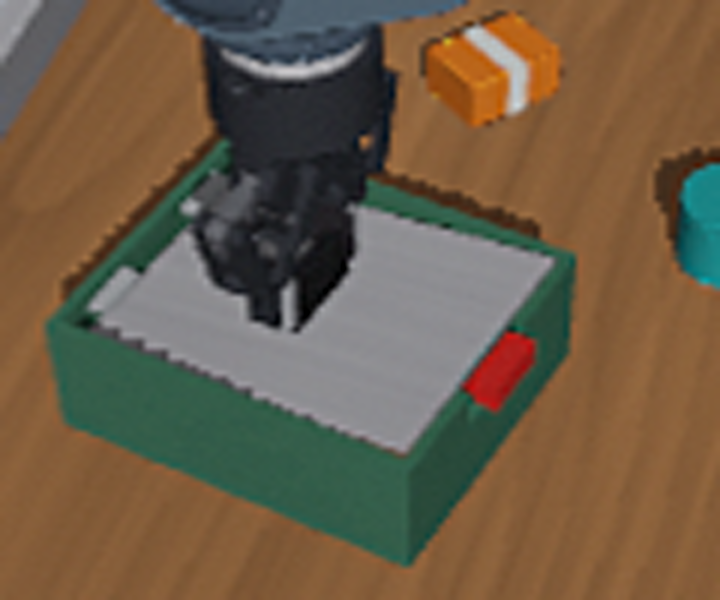

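The far edge is under both lips (lip over plate at (110,290)), and the near edge has dropped inside the wall beside the catch at (500,370). Lowering it on.

Request:
play_rows(
  moves=[
    [0,0,0.06,0,0.4],
    [0,0,0.06,0,0.4],
    [0,0,0.03,0,0.4],
    [0,0,0,0,0.4],
  ],
)

```text
clock: 16.8
tcp_pos: [0.6046, -0.0303, 0.0713]
tool_rot: [0.318, 3.123, -0.001]
wrist_force: [-3.5, -0.5, 5.2]
width: 0.0488
grasp_force: 33.7
```

```bash
python3 -c "
from h import *
st()"
```

```text
t 16.8 p [ 0.6046 -0.0303  0.0713] psi 168.36 F [-3.5 -0.5  5.2] T [0.09 0.25 0.05] w 0.0488 g 33.7
```

Request:
play_rows(
  moves=[
    [0,0,0,0,0.65],
    [0,0,0,0,0.75],
    [0,0,0,0,0.75],
    [0,0,-0.4,0,0.75],
    [0,0,-0.6,0,0.7],
    [0.49,0,0,0,0],
    [0.49,0,0,0,0],
    [0.49,0,0,0,0],
  ],
)

```text
clock: 17.8
tcp_pos: [0.5316, -0.0152, 0.1214]
tool_rot: [0.319, 3.123, -0.0]
wrist_force: [-0.9, -0.3, -0.3]
width: 0.0051
grasp_force: 0.0
```

Request:
play_rows(
  moves=[
    [0,0,0,0,0],
    [0,0,0,0,0],
    [0,0,0.3,0,0],
    [0,0,0.3,0,0],
    [0,0,0,0,0],
  ],
)

```text
clock: 18.42
tcp_pos: [0.5302, -0.0149, 0.0873]
tool_rot: [-0.319, -3.121, -0.001]
wrist_force: [-0.6, -0.3, 0.5]
width: 0.0
grasp_force: 0.0
```

```bash
python3 -c "
from h import *
st(); import h; h.KC=np.array([.599,-.0286]); print(kit(-.068,0,0)); snap('side','s7'); snap('top','t7')"
```

```text
t 18.43 p [ 0.5302 -0.0149  0.0873] psi 168.34 F [-0.6 -0.3  0.5] T [ 0.05 -0.02  0.01] w 0.0 g 0.0
[ 0.53238173 -0.01496158  0.        ]
```

Request:
play_rows(
  moves=[
    [0,0,0.1,0,0],
    [0,0,0.1,0,0],
    [0,0,0.06,0,0],
    [0,0,0.06,0,0],
    [0,0,0,0,0],
  ],
)

```text
clock: 19.15
tcp_pos: [0.5316, -0.0152, 0.0737]
tool_rot: [-0.319, -3.125, -0.0]
wrist_force: [0.7, -0.4, 0.6]
width: 0.0001
grasp_force: 0.0
```

Request:
play_rows(
  moves=[
    [0,0,0.06,0,0],
    [0,0,0.06,0,0],
    [0,0,0,0,0],
  ],
)

```text
clock: 19.52
tcp_pos: [0.5325, -0.0152, 0.0689]
tool_rot: [0.319, 3.124, 0.0]
wrist_force: [-0.7, 0.5, 5.5]
width: 0.0003
grasp_force: 3.2
```

Request:
play_rows(
  moves=[
    [0,0,0.06,0,0],
    [0,0,0.04,0,0],
    [0,0,0,0,0],
  ],
)

```text
clock: 19.9
tcp_pos: [0.5322, -0.0153, 0.0631]
tool_rot: [0.319, 3.124, -0.0]
wrist_force: [0.9, 0.6, 2.0]
width: -0.0001
grasp_force: 1.0
```

Request:
play_rows(
  moves=[
    [0,0,0.05,0,0],
    [0,0,0.04,0,0],
    [0,0,0,0,0],
  ],
)

```text
clock: 20.27
tcp_pos: [0.5315, -0.0153, 0.0599]
tool_rot: [-0.318, -3.123, 0.0]
wrist_force: [-7.6, 0.4, 17.7]
width: -0.0
grasp_force: 8.7
```

Request:
play_rows(
  moves=[
    [0,0,0.02,0,0],
    [0,0,0,0,0],
  ],
)

```text
clock: 20.52
tcp_pos: [0.5316, -0.0153, 0.0599]
tool_rot: [-0.318, -3.123, 0.0]
wrist_force: [-10.6, 1.3, 24.8]
width: 0.0001
grasp_force: 12.4
```

Request:
play_rows(
  moves=[
    [0,0,-0.3,0,0],
    [0,0,-0.6,0,0],
    [0,0,-1,0,0.3],
    [0,0,-0.2,0,1],
  ],
)

```text
clock: 21.02
tcp_pos: [0.5335, -0.0157, 0.1658]
tool_rot: [0.318, 3.119, -0.001]
wrist_force: [0.5, -0.6, -0.3]
width: 0.0358
grasp_force: 0.0
```

```bash
python3 -c "
from m import *
import h; h.KC=np.array([.599,-.0286])
st(); ys=(cv2.Rodrigues(sense()['tool_rot'])[0]).round(2).tolist(); print(ys)
print('carton plan (0.5853,-.2828)'); plan((.5853,-.2828,.165),142.7,14)"
```

```text
nadir [252.81003353 211.38989242]
t 21.02 p [ 0.5335 -0.0157  0.1658] psi 168.35 F [ 0.5 -0.6 -0.3] T [-0.01 -0.03  0.01] w 0.0358 g 0.0
[[-0.98, 0.2, 0.01], [0.2, 0.98, -0.0], [-0.01, -0.0, -1.0]]
carton plan (0.5853,-.2828)
[-0.15, -0.36, 0.0, 0.27]
[-0.16, -0.35, 0.0, 0.27]
[-0.17, -0.35, 0.0, 0.27]
[-0.18, -0.34, 0.0, 0.27]
[-0.19, -0.34, 0.0, 0.27]
[-0.2, -0.33, 0.0, 0.27]
[-0.22, -0.32, 0.0, 0.27]
[-0.23, -0.32, 0.0, 0.27]
[-0.24, -0.31, 0.0, 0.27]
[-0.25, -0.3, 0.0, 0.27]
[-0.25, -0.29, 0.0, 0.27]
[-0.26, -0.29, 0.0, 0.27]
[-0.27, -0.28, 0.0, 0.27]
[-0.28, -0.27, 0.0, 0.27]
```

Request:
play_rows(
  moves=[
    [-0.3,-0.71,0,0.54,1],
    [-0.34,-0.69,0,0.54,1],
    [-0.38,-0.67,0,0.54,1],
    [-0.44,-0.64,0,0.54,1],
    [-0.49,-0.61,0,0.54,1],
    [-0.51,-0.58,0,0.54,1],
    [-0.55,-0.55,0,0.54,1],
    [0,0,0,0,1],
  ],
)

```text
clock: 22.02
tcp_pos: [0.5838, -0.283, 0.1607]
tool_rot: [-1.017, -2.97, -0.001]
wrist_force: [0.5, 0.2, -1.0]
width: 0.0851
grasp_force: 0.0
```

```bash
python3 -c "
from m import *
import h; h.KC=np.array([.599,-.0286])
st(); a=snap('top','t8'); b=snap('side','s8')
plan((.5853,-.2828,.1),142.7,1)
for nm,z in (('top',.079),):
    hr=cv2.cvtColor(a,cv2.COLOR_BGR2HSV); m=cv2.inRange(hr,(0,150,60),(6,255,255)); z0=0*m; z0[185:205,222:252]=m[185:205,222:252]
    P,r=rect('top',big(z0),.079); print('catch',r)
m=mask(a,(0,0,110),(180,60,255),(205,120,285,200)); P,r=rect('top',big(m),.06); print('plate',r)
cv2.imwrite('pics/v8.png',np.hstack([cv2.resize(a[115:205,205:290],(400,423),interpolation=cv2.INTER_CUBIC),cv2.resize(b[150:250,190:285],(400,423),interpolation=cv2.INTER_CUBIC)]))"
```

```text
nadir [252.81003353 211.38989242]
t 22.02 p [ 0.5838 -0.283   0.1607] psi 142.19 F [ 0.5  0.2 -1. ] T [ 0.05 -0.    0.  ] w 0.0851 g 0.0
[-0.05, -0.02, 1.21, -0.05]
catch ((505.4710693359375, -9.357141494750977), (37.06201934814453, 20.723114013671875), 78.39582824707031)
plate ((602.5720825195312, -29.9739990234375), (141.83262634277344, 179.3754425048828), 78.39568328857422)
```

View pics/v8.png

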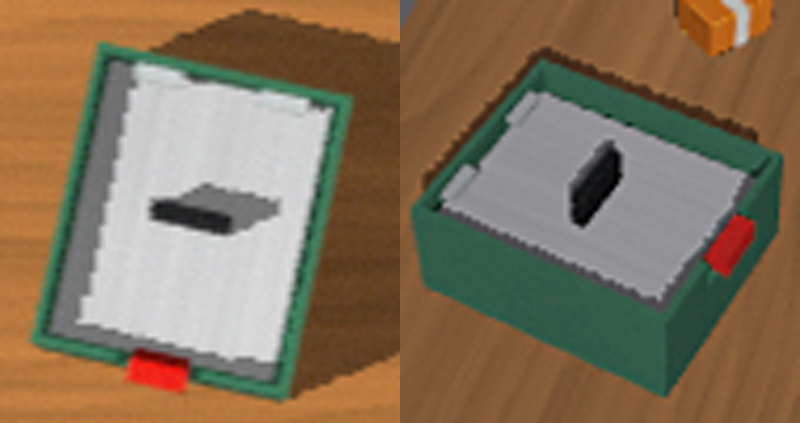

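The plate lies flat with the lips over its far edge and the catch back at rest over the near edge (same pixels as before pressing). Picking the carton now.

Request:
play_rows(
  moves=[
    [-0.03,-0.02,0.7,-0.05,1],
    [0,0,0.8,0,1],
    [0,0,0.8,0,1],
    [0,0,0.5,0,1],
    [0,0,0.2,0,1],
    [0,0,0,0,1],
  ],
)

```text
clock: 22.88
tcp_pos: [0.5849, -0.2818, 0.012]
tool_rot: [-1.003, -2.976, -0.001]
wrist_force: [0.3, -0.6, -0.1]
width: 0.0852
grasp_force: 0.0
```

Request:
play_rows(
  moves=[
    [0,0,0,0,0.5],
    [0,0,0,0,0.5],
    [0,0,0,0,0.5],
    [0,0,0,0,0.5],
    [0,0,0,0,0.5],
  ],
  grip_force=25,
)

```text
clock: 23.5
tcp_pos: [0.5862, -0.2834, 0.0141]
tool_rot: [1.004, 2.974, -0.001]
wrist_force: [-1.0, 2.0, 6.8]
width: 0.0592
grasp_force: 28.8
```

```bash
python3 -c "
from h import *
st(); import h; h.KC=np.array([.599,-.0286]); t=kit(.047,0,.16); print(t)
s=sense(); p=s['tcp_pos'].copy(); p[2]=.16; plan(t,168.43,10,(p,psi_of(s)))"
```

```text
t 23.5 p [ 0.5862 -0.2834  0.0141] psi 142.7 F [-1.   2.   6.8] T [0.11 0.1  0.01] w 0.0592 g 28.8
[ 0.64504498 -0.03802655  0.16      ]
[0.2, 0.46, -0.0, -0.37]
[0.18, 0.47, -0.0, -0.37]
[0.16, 0.48, -0.0, -0.37]
[0.14, 0.48, -0.0, -0.37]
[0.12, 0.49, -0.0, -0.37]
[0.1, 0.5, -0.0, -0.37]
[0.07, 0.5, -0.0, -0.37]
[0.05, 0.5, -0.0, -0.37]
[0.03, 0.5, -0.0, -0.37]
[0.01, 0.5, -0.0, -0.37]
```

Request:
play_rows(
  moves=[
    [0,0,-0.3,0,0.5],
    [0,0,-0.8,0,0.5],
    [0,0,-0.9,0,0.5],
    [0,0,-0.9,0,0.5],
    [0.2,0.46,0,-0.37,0.5],
    [0.18,0.47,0,-0.37,0.5],
    [0.16,0.48,0,-0.37,0.5],
    [0.14,0.48,0,-0.37,0.5],
  ],
)

```text
clock: 24.5
tcp_pos: [0.6082, -0.183, 0.156]
tool_rot: [-0.732, -3.052, -0.001]
wrist_force: [0.8, -1.1, -0.3]
width: 0.0593
grasp_force: 28.0
```

Request:
play_rows(
  moves=[
    [0.12,0.49,0,-0.37,0.5],
    [0.1,0.5,0,-0.37,0.5],
    [0.07,0.5,0,-0.37,0.5],
    [0.05,0.5,0,-0.37,0.5],
    [0.03,0.5,0,-0.37,0.5],
    [0.01,0.5,0,-0.37,0.5],
    [0,0,0,0,0.5],
    [0,0,0,0,0.5],
  ],
)

```text
clock: 25.5
tcp_pos: [0.6436, -0.038, 0.1565]
tool_rot: [-0.324, -3.123, 0.0]
wrist_force: [0.1, 0.5, -1.1]
width: 0.0593
grasp_force: 28.0
```

```bash
python3 -c "
from m import *
st(); b=snap('side','s9'); st(); plan((.645,-.038,.08),168.43,1)
h_=cv2.cvtColor(b,cv2.COLOR_BGR2HSV); m=cv2.inRange(h_,(8,225,60),(20,255,255))|cv2.inRange(h_,(0,0,200),(180,50,255)); z=0*m; z[120:230,170:285]=m[120:230,170:285]
c=big(z); print(cv2.contourArea(c),c.min(0),c.max(0)); print(cv2.approxPolyDP(cv2.convexHull(c),2,True)[:,0].tolist())
import h; h.KC=np.array([.599,-.0286])
p=sense()['tcp_pos']
for q in [(.025,.03),(.025,-.03),(.069,.03),(.069,-.03)]: print(q,[proj('side',kit(q[0],q[1],p[2]-.0141+dz)).round(1).tolist() for dz in (0,.034)])
"
```

```text
nadir [252.81003353 211.38989242]
t 25.5 p [ 0.6436 -0.038   0.1565] psi 168.15 F [ 0.1  0.5 -1.1] T [-0.   -0.03 -0.01] w 0.0593 g 28.0
t 25.55 p [ 0.6437 -0.0384  0.1567] psi 168.11 F [ 0.  -0.6 -0.7] T [ 0.01 -0.01  0.01] w 0.0593 g 28.0
[-0.02, 0.01, 1.53, -0.05]
22.5 [213 164] [226 180]
[[218, 164], [226, 168], [226, 175], [222, 180], [213, 176]]
(0.025, 0.03) [[222.6, 181.3], [221.8, 172.1]]
(0.025, -0.03) [[234.4, 167.5], [234.0, 158.3]]
(0.069, 0.03) [[208.7, 175.5], [207.6, 166.3]]
(0.069, -0.03) [[220.8, 162.1], [220.0, 152.9]]
```

Request:
play_rows(
  moves=[
    [-0.02,0,0.4,-0.05,0.5],
    [0,0,0.5,0,0.5],
    [0,0,0.4,0,0.5],
    [0,0,0.2,0,0.5],
    [0,0,0.06,0,0.5],
    [0,0,0,0,0.5],
  ],
)

```text
clock: 26.3
tcp_pos: [0.6457, -0.0384, 0.0798]
tool_rot: [0.315, 3.125, -0.0]
wrist_force: [0.6, 0.1, -1.5]
width: 0.0595
grasp_force: 28.0
```

Request:
play_rows(
  moves=[
    [0,0,0.03,0,0.5],
    [0,0,0.02,0,0.5],
    [0,0,0,0,0.5],
  ],
)

```text
clock: 26.68
tcp_pos: [0.6453, -0.0383, 0.077]
tool_rot: [0.315, 3.125, -0.0]
wrist_force: [-0.9, -0.6, -1.1]
width: 0.0597
grasp_force: 28.0
```

Request:
play_rows(
  moves=[
    [0,0,0.03,0,0.5],
    [0,0,0.02,0,0.5],
    [0,0,0,0,0.5],
  ],
)

```text
clock: 27.05
tcp_pos: [0.6453, -0.0383, 0.0743]
tool_rot: [0.315, 3.126, -0.0]
wrist_force: [0.0, 0.3, -0.3]
width: 0.0595
grasp_force: 28.1
```

Request:
play_rows(
  moves=[
    [0,0,0.02,0,0.5],
    [0,0,0,0,0.5],
  ],
)

```text
clock: 27.3
tcp_pos: [0.6454, -0.0383, 0.0742]
tool_rot: [-0.315, -3.126, 0.0]
wrist_force: [-3.4, 1.1, 5.2]
width: 0.0592
grasp_force: 28.7
```

Request:
play_rows(
  moves=[
    [0,0,0,0,0.8],
    [0,0,0,0,0.88],
    [0,0,-0.1,0,0.88],
    [0,0,-0.5,0,0.88],
    [0,0,-0.8,0,0.88],
    [0,0,-1,0,0.88],
    [0.3,-0.5,0,0,0.88],
    [0.5,-0.9,0,0,0.88],
  ],
)

```text
clock: 28.3
tcp_pos: [0.5925, -0.099, 0.1948]
tool_rot: [0.311, 3.123, -0.001]
wrist_force: [1.1, -1.7, 0.1]
width: 0.075
grasp_force: 0.0
```

Request:
play_rows(
  moves=[
    [0.5,-0.9,0,0,0.88],
    [0.5,-0.9,0,0,0.88],
    [0.5,-0.7,0,0,0.88],
    [0,0,0,0,0.88],
  ],
)

```text
clock: 28.8
tcp_pos: [0.4923, -0.2081, 0.1936]
tool_rot: [0.321, 3.125, -0.001]
wrist_force: [0.6, -0.1, -0.3]
width: 0.0751
grasp_force: 0.0
```

```bash
python3 -c "
from m import *
st(); a=snap('top','t10'); b=snap('side','s10')
a0=cv2.imread('pics/top0.png')
cv2.imwrite('pics/v10.png',np.hstack([cv2.resize(a[90:270,180:380],(444,400),interpolation=cv2.INTER_CUBIC),cv2.resize(b[130:250,185:290],(350,400),interpolation=cv2.INTER_CUBIC)]))"
```

```text
nadir [252.81003353 211.38989242]
t 28.8 p [ 0.4923 -0.2081  0.1936] psi 168.26 F [ 0.6 -0.1 -0.3] T [ 0.05 -0.04 -0.02] w 0.0751 g 0.0
```

View pics/v10.png

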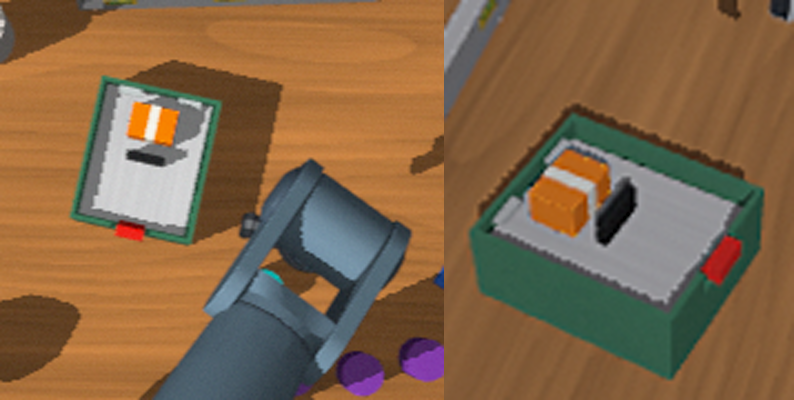

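The carton stands upright on the divider between the bar and the lips, at top view (153,123). The plate is flat, the catch at (130,232) is over its near edge, and the arm is clear. Handing in.

```bash
python3 -c "
from plant import *
print(finish_job())"
```

```text
the job is handed in; nothing more can be done
None
```

The box is packed and handed in at about 29 s: the red tin stands in the cork bay, the divider lies flat under both lips and the catch, and the carton is upright on the divider; the last pictures show this, but no verdict came back.

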